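Set the fence of a portion cutting board to its red stop

ROBOT

A 7-joint arm with a two-finger parallel gripper is mounted at the origin on a cart in front of the work surface, level with it; the furniture and walls round the work are solid. World frame = base frame: x ahead of the robot, y to its left, z up, the work surface at z = 0. Lengths are in mm, angles in degrees, forces in N, time in s.
With the tool pointing down it reaches from about 425 to 950 mm from the base axis. Payload 4.7 kg.
Tool frame: the origin (TCP) lies midway between the tips of the shut fingers; the grasp point (between the pads) lies arm.grip_point_offset behind it (arm.grip_point_offset is the distance from the TCP to the grasp point, in mm); z points along the fingers, y is the line along which they close (so a half turn about z gives the same grasp; the last joint's range is limited). The gripper opens to 85 mm and grips with 20 to 120 N. Pads are 22 mm wide; open, the fingers measure 114 mm over their backs; the gripper's body (76 mm by 85 mm) begins 54 mm behind the grasp point. The pads swing forward as they close: fully open they stand 13 mm farther back than shut.
Start: joints at [72.886, 26.849, -2.785, 87.806, 1.381, 65.374, -4.715], TCP at [179.96, -650.586, 231.335] pointing down, gripper open.
Joint ranges: [-148.3, 148.3], [-19.14, 114.17], [-79.39, 73.82], [5.75, 140.21], [-59.74, 239.74], [12.07, 113.84], [-152.46, 152.46]. Speed limits (degrees/s): [147.25, 147.25, 180, 180, 180, 180, 180].

INTERFACE

Orientations are given as [roll, pitch, yaw] about the fixed x, y, z axes, in that order (R = Rz(yaw) Ry(pitch) Rx(roll)).
In Python, from bench import arm gives the robot as it stands.
- The arm moves only by the tool jog_arm, never from a script. Its argument "motion" is one flat list of numbers, 5 for each row, row after row: the shift along the tool's x, y, z in m, then the turn about the tool's z in rad, then the opening, from -1 (shut) to 1 (fully open). A call has exactly 5 rows; each row shifts and turns the commanded pose from where the row before left it, along the tool's axes as they then stand; what a row does not reach is not made up. A row lasts 1/10 s, in which the tool goes at most 50 mm and 8.59 degrees, less where a joint would pass 70% of its speed; a pose out of reach is approached as far as the arm can. A call with a gripper value outside its range is refused whole. The fingers move at their own pace and stop on an object; "newtons" is the grip in N (left out, the last holds). Time passes only in rows, so rows that do not move let the fingers close, or fill a call up. It gives the time, the measured TCP pose, the force, the opening and the grip force at its end, in the units of the state.
- arm.state(): the state, without advancing time (a new reading comes with each control period).
- arm.grab_frame(name): name is "side" or "top" or "wrist"; returns (picture, depth): 480x640x3 uint8, red, green, blue; 480x640 float32, mm along the optical axis (not along the pixel's ray), 0 where there is no reading.
- arm.camera_model(name): a dict with "fovy" (degrees; the focal length in pixels is half the picture's height over the tangent of half this angle, whatever the lens; pixels are square), "cx", "cy" (the principal point, pixels), "rvec" (rotation vector, rad) and "tvec" (3), from world to camera coordinates, as OpenCV has them; the wrist camera has in their place "T_tool_cam" (4x4, takes a point from camera to tool coordinates, whose origin is the TCP and whose axes are the flange's). Camera axes: x right, y down, z forward; pixel columns grow to the right and rows downward; lengths in mm; the calibration is good to about 2 mm. A picture is of the moment at which its call begins: read the wrist's pose just before it. camera_model takes no time and is no camera call.
- arm.sign_off(): hands the job in; it is judged then, once.
Trained networks look in the newest picture that a camera, given by its name, has taken for a name from the list of things; names that differ only in an ending like _2 or _b are one class to them, and where a whole thing is asked for, a point or a joint stands for the part that bears it (a point fixed in the world has none). Each returns a list of dicts, best first, with "p" (0 to 1); they miss things now and then, are a little off and sometimes report something else, mostly with a low value. They report only what shows in the picture. A call takes as long as a camera call.
- arm.look_for(camera, thing): "bbox" ([left, top, right, bottom] in pixels, round what is visible of it).
- arm.mark_of(camera, thing): "uv" ([column, row] in pixels: a listed point, or the origin of a listed thing).
The state is a dict: "clock": time; "joint_positions": joint angles; "qvel": joint speeds; "tau": joint torques, N m; "tcp_pos": TCP position; "orientation": TCP orientation; "force": force on the tool from outside, world axes, zero at the start; "moment": the same for the moment, N m; "grip_width": opening from 0.0 (shut) to 1.0 (fully open); "finger_force": force on a finger pad.
Only numpy, scipy, OpenCV 4.12 (cv2) and the standard library are available. Lean on these libraries where they do the work, as an engineer would, in place of code of your own. Each camera call takes 0.05 s, during which the arm holds its last target. There are 200 camera calls.

TASK

Set the portion fence of the cutting board on the worktop: with the fingertips press the yellow pad in the middle of the black sliding saddle to free its brake, and keep it pressed while you push the saddle along the rail until it rests against the red stop. Then lift off so that the pad springs up and locks the fence there. Do not drag the saddle while its pad is up, do not pick anything up, leave the red stop where it is clamped, and leave the salt shaker, garlic and tin alone.

Things in the scene. Friction and masses are not known exactly. Their poses are not given: they have to be found in the camera images.
- board: Fixed light-wood cutting board, 180 mm (its x) by 320 mm (its y), top 20 mm above the worktop; origin under its centre, on the worktop. An aluminium rail 30 mm wide, top at 34 mm, runs along the board's y at board x = +40 mm, from y = -150 to +150 mm.
- pad_top (a point): Centre of the upper face of the yellow press pad, 48 mm (x) by 50 mm (y), in the middle of the black saddle; 49 mm above the worktop when up. Axes as the board's. Black shoulders (19 mm long in y, top 54 mm above the worktop) begin 26 mm either way along y from the pad's centre; 5 mm cheeks, level with the raised pad, flank it in x.
- pad (a joint): How far the pad is pressed down, m: 0 up (brake holds), 0.005 bottomed. It springs back when let go. It begins to move at about 8 N and takes about 10.5 N to bottom. The brake lets go once the pad is 2.5 mm down; with the pad up, it takes a push of 13 to 20 N to drag the saddle, which is not allowed.
- fence (a joint): Position of the saddle along the rail, m; grows along the board's +y, towards the red stop. With the pad pressed it slides with about 1 N of friction; the pressing fingertips drag it along or push on its leading shoulder.
- fence_face (a point): Middle of the leading (+y) end face of the saddle, a black block 60 mm (x) by 90 mm (y); 45 mm ahead of the pad's centre, 45 mm above the worktop. Axes as the board's. The saddle carries a clear fence plate, 8 mm thick, top 53 mm above the worktop, reaching to -x, 109 mm from the rail's middle.
- stop_face (a point): Middle of the red stop's face that looks at the saddle (-y side), 45 mm above the worktop; the saddle is home when fence_face meets it. Axes as the board's. The stop, a red block 50 mm (x) by 24 mm (y), top at 47.5 mm, with a white line and a black screw at its +x side, is clamped on the rail against about 60 N; its place varies.
- salt_shaker: Glass salt shaker with a grey top, 44 mm across, 90 mm high, loose, behind the board. Origin under its centre.
- garlic: Garlic bulb, 60 mm, loose, in front of the board. Origin under its centre.
- tin_fish: Low food tin, 86 mm across, 40 mm high, loose, beyond the board's +y end. Origin under its centre.

How it is judged:
By the outcome, as a careful person would: the job done as asked, in the order asked, and still so for the second after the job is handed in, with the robot touching nothing.
It also fails if it takes over 37 s, if anything falls off the work surface, if the arm or the gripper's body presses on something with over 40 N, if the wrist force passes 120 N, or if a joint passes its speed limit or range.

## Working session

There is one attempt and no reset: what is moved stays moved. The work goes in short steps, Python scripts to look and compute and a tool call to move; the robot and the scene stay as the last step left them, time stands still between calls to the robot, and variables do not carry over. Pictures are saved under pics/ and viewed, at most 10 in all, crops included, and the job is handed in when it is done.

Besides the shell and the picture viewer there is one more tool, called after "Request:" as name(argument=value, ...), one argument or row to a line, values as JSON. jog_arm: Moves the arm, as the interface text tells. Its arguments: {"type":"object","properties":{"motion":{"type":"array","items":{"type":"number"}},"newtons":{"type":"number"}},"required":["motion"]}

```bash
mkdir -p pics
cat > h.py <<'E'
import numpy as np, cv2
from bench import arm
def K(c):
    f=240/np.tan(np.radians(c["fovy"]/2)); return f,c["cx"],c["cy"]
def world(name,uv,depth=None,z=None):
    c=arm.camera_model(name); f,cx,cy=K(c); R,_=cv2.Rodrigues(np.array(c["rvec"],float)); t=np.array(c["tvec"],float).ravel()
    ray=R.T@np.array([(uv[0]-cx)/f,(uv[1]-cy)/f,1]); o=-R.T@t
    s=depth if z is None else (z-o[2])/ray[2]
    return o+s*ray
E
python3 - <<'E'
from h import *
s=arm.state(); print(s["clock"],s["tcp_pos"],s["orientation"],s["force"],arm.grip_point_offset)
for n in("top","side"):
    im,d=arm.grab_frame(n); cv2.imwrite(f"pics/{n}0.png",im[:,:,::-1])
    for t,z in(("pad_top",49),("fence_face",45),("stop_face",45),("board",0)):
        for r in arm.mark_of(n,t)[:2]: print(n,t,np.round(r["uv"]),round(r["p"],2),world(n,r["uv"],z=z).round(1))
E
```

```text
0.0 [ 179.76755043 -650.02091042  230.25391872] [-1.79887563e+02  3.69428753e-03  1.54590818e+01] [ 0.17666893  0.09749149 -0.40066715] 18.700000000000003
top pad_top [404. 219.] 0.97 [596.2   7.7  49. ]
top fence_face [384. 225.] 0.74 [584.3  46.6  45. ]
top stop_face [342. 229.] 0.68 [577.7 127.9  45. ]
top board [371. 253.] 0.59 [537.  69.   0.]
side pad_top [345. 305.] 0.66 [590.3   2.   49. ]
side pad_top [412. 329.] 0.59 [678.2 -46.4  49. ]
side fence_face [340. 285.] 0.96 [584.5  51.8  45. ]
side stop_face [335. 258.] 0.61 [580.  118.5  45. ]
side board [310. 300.] 0.91 [541.   69.1   0. ]
```

View pics/top0.png

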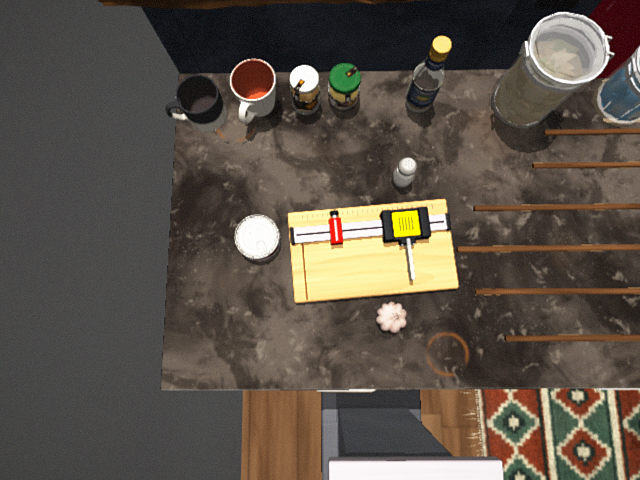

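View pics/side0.png

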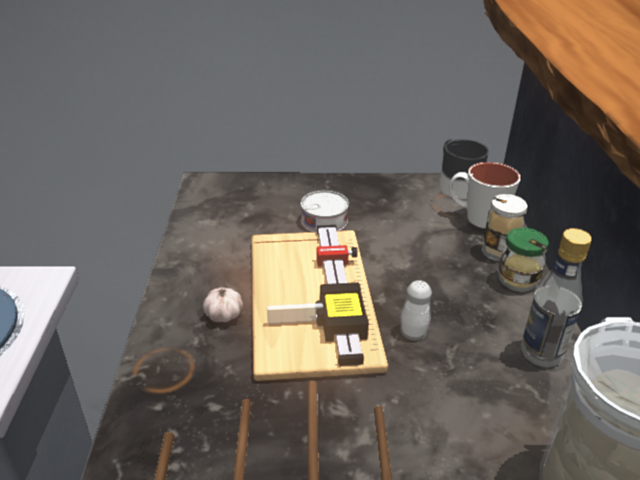

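Run:
```python
from h import *
im,d=arm.grab_frame("top")
for uv in[(480,208),(560,207),(630,208),(470,249),(630,248),(490,292),(630,293),(520,339),(540,165),(550,131),(560,270)]:
    dd=d[uv[1]-2:uv[1]+3,uv[0]]; m=dd[dd>0].min(); print(uv,m,world("top",uv,m).round())
h=cv2.cvtColor(im,cv2.COLOR_RGB2HSV)
def blob(lo,hi,roi):
    m=cv2.inRange(h,lo,hi); k=np.zeros_like(m); x0,y0,x1,y1=roi; k[y0:y1,x0:x1]=m[y0:y1,x0:x1]
    v,u=np.nonzero(k); return u,v
u,v=blob((22,120,120),(34,255,255),(385,205,432,245)); print("pad",u.mean(),v.mean(),u.min(),u.max(),v.min(),v.max(),world("top",(u.mean(),v.mean()),z=49))
a=np.array([world("top",p,z=49)[:2] for p in zip(u,v)]).astype(np.float32); print(cv2.minAreaRect(a))
g=((u>0)); 
u,v=np.concatenate([blob((0,150,80),(6,255,255),(320,205,350,250)),blob((172,150,80),(180,255,255),(320,205,350,250))],1)
a=np.array([world("top",p,z=47)[:2] for p in zip(u,v)]).astype(np.float32); print("stop",cv2.minAreaRect(a))
p=[world("top",q,z=34) for q in((293,236),(448,222))]; e=p[0]-p[1]; print("rail",p,np.degrees(np.arctan2(-e[0],e[1])))
```

```text
(480, 208) 905.85767 [ 625. -152.   14.]
(560, 207) 905.11035 [ 625. -312.   12.]
(630, 208) 901.7502 [ 621. -450.   13.]
(470, 249) 890.9091 [ 542. -126.   13.]
(630, 248) 887.1321 [ 540. -439.   12.]
(490, 292) 872.3688 [ 457. -158.   14.]
(630, 293) 870.0167 [ 453. -427.   13.]
(520, 339) 855.1837 [ 368. -207.   14.]
(540, 165) 920.9108 [ 713. -280.   14.]
(550, 131) 935.4229 [ 787. -309.   14.]
(560, 270) 890.02875 [ 499. -303.    3.]
pad 405.7838235294118 223.50735294117646 392 430 207 243 [586.66546195   5.30460514  49.        ]
((579.5921020507812, -0.3659820556640625), (75.09579467773438, 65.6729736328125), 16.072595596313477)
stop ((574.9927368164062, 140.28399658203125), (52.15786361694336, 22.234342575073242), 4.838319301605225)
rail [array([567.39511189, 223.04594384,  34.        ]), array([591.99493278, -79.88811068,  34.        ])] 4.642528475526055
```

Request:
jog_arm(
  motion=[0,0,0,0.094,-1,0,0,0,0.094,-1,0.023,-0.031,0,0,-1,0.023,-0.031,0,0,-1,0.023,-0.031,0,0,-1],
)

```text
clock: 1.05
tcp_pos: [241.7, -551.1, 231.3]
orientation: [180.0, -0.0, 4.7]
force: [1.3, -1.2, -0.2]
grip_width: 0.142
finger_force: 0.0
```

Request:
jog_arm(
  motion=[0.023,-0.031,0,0,-1,0.023,-0.031,0,0,-1,0.023,-0.031,0,0,-1,0.023,-0.031,0,0,-1,0.023,-0.031,0,0,-1],
)

```text
clock: 1.55
tcp_pos: [343.8, -387.0, 231.6]
orientation: [180.0, -0.0, 4.7]
force: [1.2, 0.1, 0.9]
grip_width: 0.003
finger_force: 0.0
```

Request:
jog_arm(
  motion=[0.023,-0.031,0,0,-1,0.023,-0.031,0,0,-1,0.023,-0.031,0,0,-1,0.023,-0.031,0,0,-1,0.023,-0.031,0,0,-1],
)

```text
clock: 2.05
tcp_pos: [445.8, -223.2, 231.7]
orientation: [180.0, -0.0, 4.7]
force: [0.1, 0.8, 0.4]
grip_width: -0.002
finger_force: 0.0
```

Request:
jog_arm(
  motion=[0.023,-0.031,0,0,-1,0.023,-0.031,0,0,-1,0.023,-0.031,0,0,-1,0.023,-0.031,0,0,-1,0.023,-0.031,0,0,-1],
)

```text
clock: 2.55
tcp_pos: [547.7, -59.4, 231.6]
orientation: [180.0, -0.0, 4.7]
force: [0.8, -0.3, 0.3]
grip_width: -0.004
finger_force: 0.0
```

Request:
jog_arm(
  motion=[0.022,-0.031,0.0,0,-1,0.022,-0.031,0.02,0,-1,0,0,0.03,0,-1,0,0,0.03,0,-1,0,0,0,0,-1],
)

```text
clock: 3.05
tcp_pos: [582.8, 4.6, 147.4]
orientation: [-180.0, 0.5, 4.7]
force: [-0.2, 0.3, -0.3]
grip_width: -0.003
finger_force: 0.0
```

```bash
cat >> h.py <<'E'
from scipy.spatial.transform import Rotation as Ro
def wcam():
    s=arm.state(); T=np.eye(4); T[:3,:3]=Ro.from_euler("xyz",s["orientation"],degrees=True).as_matrix(); T[:3,3]=s["tcp_pos"]
    return T@np.array(arm.camera_model("wrist")["T_tool_cam"])
def ww(T,uv,z):
    f,cx,cy=K(arm.camera_model("wrist")); r=T[:3,:3]@np.array([(uv[0]-cx)/f,(uv[1]-cy)/f,1]); return T[:3,3]+(z-T[2,3])/r[2]*r
E
python3 - <<'E'
from h import *
T=wcam(); s=arm.state(); print(s["tcp_pos"],s["force"])
im,d=arm.grab_frame("wrist"); cv2.imwrite("pics/w0.png",im[:,:,::-1])
for t,z in(("pad_top",49),("fence_face",45),("stop_face",45)):
    for r in arm.mark_of("wrist",t)[:2]: print(t,np.round(r["uv"]),round(r["p"],2),ww(T,r["uv"],z).round(1))
E
```

```text
[582.80105896   4.6021475  147.38578579] [-0.19683488  0.34551084 -0.28128768]
fence_face [244. 234.] 0.96 [581.3  52.8  45. ]
stop_face [117. 235.] 0.77 [574.4 131.9  45. ]
stop_face [339.  64.] 0.41 [684.5   2.8  45. ]
```

View pics/w0.png

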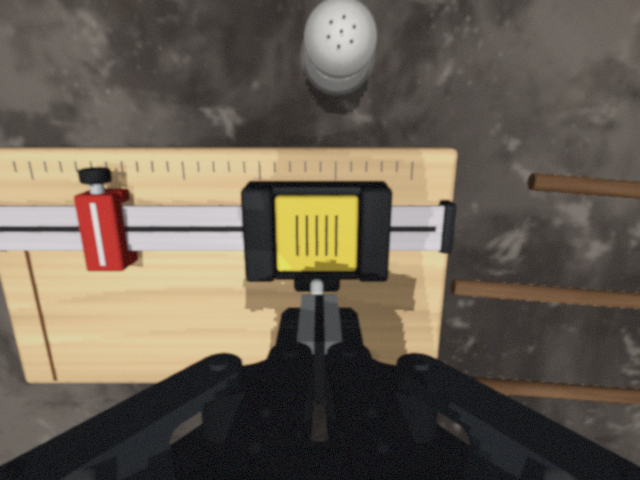

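Request:
jog_arm(
  motion=[0.003,-0.002,0.02,0,-1,0,0,0.03,0,-1,0,0,0.025,0,-1,0,0,0,0,-1,0,0,0,0,-1],
)

```text
clock: 3.75
tcp_pos: [589.7, 6.9, 77.9]
orientation: [180.0, -0.1, 4.7]
force: [-0.7, -0.0, 0.9]
grip_width: -0.0
finger_force: 0.0
```

Run:
```python
from h import *
T=wcam(); s=arm.state(); print(s["tcp_pos"],s["orientation"],s["force"])
im,d=arm.grab_frame("wrist"); cv2.imwrite("pics/w1.png",im[:,:,::-1])
m=cv2.inRange(cv2.cvtColor(im,cv2.COLOR_RGB2HSV),(22,150,120),(34,255,255)); n,l,st,c=cv2.connectedComponentsWithStats(m); i=1+st[1:,4].argmax()
b=st[i]; print(b,ww(T,(b[0]+b[2]/2,b[1]+b[3]/2),49))
```

```text
[589.65313612   6.92074631  77.8677661 ] [ 1.79992819e+02 -1.26355161e-01  4.66286551e+00] [-0.74167286 -0.04397577  0.94567773]
[ 263  241  113   98 6860] [587.45462822   7.24214463  49.        ]
```

View pics/w1.png

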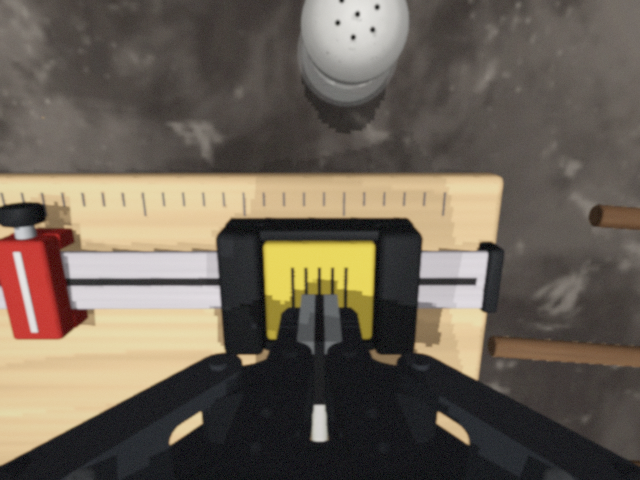

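The fingertips (about column 320, row 300) are over the yellow pad (263–376, 241–339) and centred between the shoulders. Next I'll lower them.

Request:
jog_arm(
  motion=[-0.002,0,0.01,0,-1,0,0,0.01,0,-1,0,0,0.005,0,-1,0,0,0,0,-1,0,0,0,0,-1],
)

```text
clock: 4.3
tcp_pos: [586.6, 6.9, 51.1]
orientation: [-180.0, 0.0, 4.7]
force: [-0.5, -0.9, 0.2]
grip_width: -0.003
finger_force: 0.0
```

Request:
jog_arm(
  motion=[0,0,0.001,0,-1,0,0,0.001,0,-1,0,0,0.001,0,-1,0,0,0.001,0,-1,0,0,0,0,-1],
)

```text
clock: 4.8
tcp_pos: [586.9, 6.8, 47.9]
orientation: [180.0, -0.0, 4.7]
force: [-1.8, -1.2, 4.9]
grip_width: -0.001
finger_force: 2.6
```

Request:
jog_arm(
  motion=[0,0,0.001,0,-1,0,0,0.001,0,-1,0,0,0.001,0,-1,0,0,0.001,0,-1,0,0,0,0,-1],
)

```text
clock: 5.3
tcp_pos: [586.9, 6.9, 44.5]
orientation: [180.0, -0.0, 4.7]
force: [-1.4, -0.8, 9.7]
grip_width: -0.002
finger_force: 4.8
```

Request:
jog_arm(
  motion=[0,0,0.001,0,-1,0,0,0.001,0,-1,0,0,0,0,-1,0,0,0,0,-1,0,0,0,0,-1],
)

```text
clock: 5.8
tcp_pos: [587.0, 6.9, 43.9]
orientation: [179.9, -0.0, 4.7]
force: [-5.5, -1.3, 18.3]
grip_width: -0.002
finger_force: 9.1
```

Request:
jog_arm(
  motion=[0,-0.003,0,0,-1,0,-0.005,0,0,-1,0,-0.005,0,0,-1,0,-0.005,0,0,-1,0,-0.002,0,0,-1],
)

```text
clock: 6.3
tcp_pos: [585.3, 27.1, 43.9]
orientation: [179.9, -0.1, 4.7]
force: [-6.8, -0.7, 17.6]
grip_width: 0.001
finger_force: 9.1
```

Run:
```python
from h import *
T=wcam(); s=arm.state(); print(s["tcp_pos"],s["force"])
im,d=arm.grab_frame("wrist"); cv2.imwrite("pics/w2.png",im[:,:,::-1])
for t,z in(("fence_face",45),("stop_face",45)):
    for r in arm.mark_of("wrist",t)[:2]: print(t,np.round(r["uv"]),round(r["p"],2),ww(T,r["uv"],z).round(1))
```

```text
[585.33984494  27.1116886   43.89809053] [-6.81903452 -0.66469907 17.57545892]
fence_face [202. 322.] 0.72 [579.2  73.1  45. ]
```

View pics/w2.png

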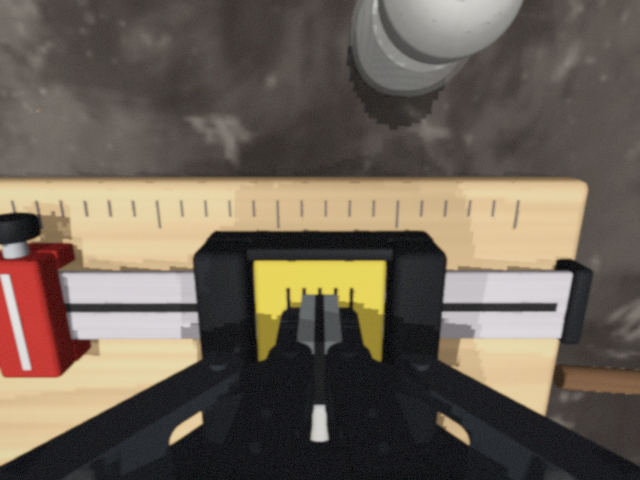

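The saddle (columns 197–443) is moving with the fingers, and the pad stays down. The stop's face (about column 70) is still about 57 mm ahead.

Request:
jog_arm(
  motion=[0,-0.005,0,0,-1,0,-0.005,0,0,-1,0,-0.005,0,0,-1,0,-0.005,0,0,-1,0,-0.005,0,0,-1],
)

```text
clock: 6.95
tcp_pos: [583.3, 51.6, 43.9]
orientation: [179.9, -0.1, 4.7]
force: [-5.7, -1.8, 18.8]
grip_width: -0.002
finger_force: 9.2
```

Request:
jog_arm(
  motion=[0,-0.005,0,0,-1,0,-0.005,0,0,-1,0,-0.005,0,0,-1,0,-0.005,0,0,-1,0,-0.003,0,0,-1],
)

```text
clock: 7.45
tcp_pos: [581.3, 75.1, 43.9]
orientation: [179.9, -0.0, 4.7]
force: [-5.5, -2.1, 18.3]
grip_width: -0.002
finger_force: 9.2
```

Request:
jog_arm(
  motion=[0,-0.002,0,0,-1,0,-0.002,0,0,-1,0,-0.002,0,0,-1,0,-0.001,0,0,-1,0,0,0,0,-1],
)

```text
clock: 7.95
tcp_pos: [580.7, 82.0, 43.9]
orientation: [180.0, -0.1, 4.7]
force: [-5.7, -0.2, 18.8]
grip_width: 0.002
finger_force: 9.1
```

Request:
jog_arm(
  motion=[0,-0.001,0,0,-1,0,-0.001,0,0,-1,0,-0.001,0,0,-1,0,-0.001,0,0,-1,0,0,0,0,-1],
)

```text
clock: 8.45
tcp_pos: [580.6, 84.8, 43.9]
orientation: [179.9, -0.0, 4.7]
force: [-5.7, -2.2, 18.5]
grip_width: 0.0
finger_force: 9.3
```

Request:
jog_arm(
  motion=[0,-0.001,0,0,-1,0,-0.001,0,0,-1,0,-0.001,0,0,-1,0,0,0,0,-1,0,0,0,0,-1],
)

```text
clock: 8.95
tcp_pos: [580.5, 85.0, 43.9]
orientation: [179.7, -0.0, 4.6]
force: [-5.6, -6.4, 19.7]
grip_width: 0.0
finger_force: 9.9
```

Request:
jog_arm(
  motion=[0,-0.001,0,0,-1,0,-0.001,0,0,-1,0,0,0,0,-1,0,0,0,0,-1,0,0,0,0,-1],
)

```text
clock: 9.45
tcp_pos: [580.5, 85.2, 43.9]
orientation: [179.6, 0.0, 4.5]
force: [-5.2, -10.0, 20.0]
grip_width: -0.001
finger_force: 10.2
```

Run:
```python
from h import *
im,d=arm.grab_frame("wrist"); a=im[:,:,::-1]
im,d=arm.grab_frame("side"); b=cv2.resize(im[210:370,240:400,::-1],(480,480))
cv2.imwrite("pics/w3.png",np.hstack([a[160:480,0:320],b[80:400,:480]]))
```

```text
(no output)
```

View pics/w3.png

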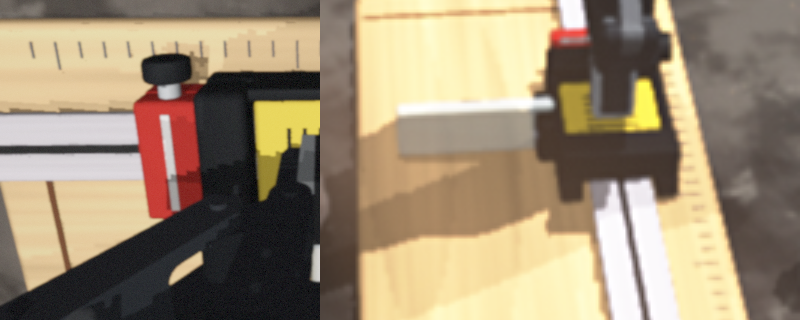

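The saddle rests against the red stop: their edges meet at column 200, and the side force is rising. I'll ease off most of the side push, then lift straight up.

Request:
jog_arm(
  motion=[0,0.001,0,0,-1,0,0.001,0,0,-1,0,0.001,0,0,-1,0,0,0,0,-1,0,0,0,0,-1],
)

```text
clock: 10.05
tcp_pos: [580.5, 85.0, 43.9]
orientation: [179.8, -0.0, 4.6]
force: [-5.1, -5.6, 19.1]
grip_width: -0.001
finger_force: 9.7
```

Request:
jog_arm(
  motion=[0,0,-0.003,0,-1,0,0,-0.003,0,-1,0,0,-0.003,0,-1,0,0,-0.005,0,-1,0,0,-0.01,0,-1],
)

```text
clock: 10.55
tcp_pos: [579.2, 87.9, 64.9]
orientation: [-180.0, 0.1, 4.7]
force: [-0.1, 0.4, 0.2]
grip_width: 0.002
finger_force: 0.0
```

Request:
jog_arm(
  motion=[0,0,-0.02,0,-1,0,0,-0.03,0,-1,0,0,-0.03,0,-1,0,0,0,0,-1,0,0,0,0,-1],
)

```text
clock: 11.05
tcp_pos: [580.2, 87.9, 146.2]
orientation: [-180.0, -0.1, 4.7]
force: [-0.5, 0.9, -0.2]
grip_width: -0.001
finger_force: 0.0
```

Run:
```python
from h import *
T=wcam(); im,d=arm.grab_frame("wrist"); cv2.imwrite("pics/w4.png",im[:,:,::-1]); print(arm.state()["force"])
for t,z in(("fence_face",45),("stop_face",45)):
    for r in arm.mark_of("wrist",t)[:1]: print(t,r,ww(T,r["uv"],z).round(1))
```

```text
[ 0.37048801  0.31864113 -0.43243238]
fence_face {'uv': [251.7, 242.4], 'p': 0.76} [575.3 130.7  45. ]
stop_face {'uv': [249.9, 242.1], 'p': 0.65} [575.4 131.9  45. ]
```

View pics/w4.png

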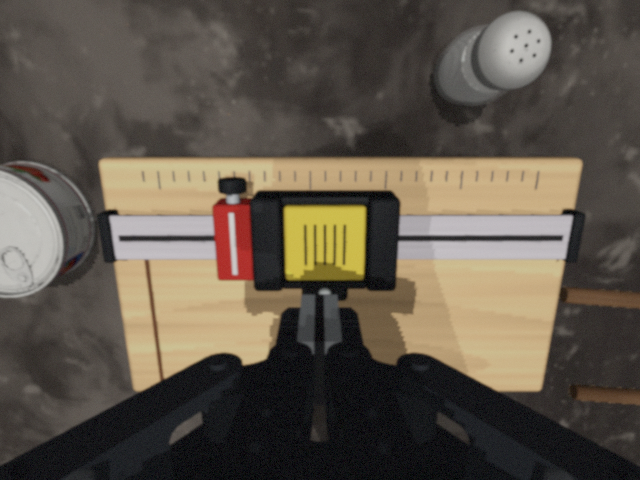

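The saddle (254–398) sits against the red stop (215–253) with no gap, the pad is up and the gripper is clear.

```bash
python3 -c "
from bench import arm
print(arm.sign_off())"
```

```text
the job is handed in; nothing more can be done
None
```

The saddle rests against the red stop with its pad up, the gripper is clear of everything, and the job was handed in after about 11 s of robot time.

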